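Ready the sharpening station for a stone change

ROBOT

A 6-joint arm with a two-finger parallel gripper is mounted at the origin on the work surface. World frame = base frame: x ahead of the robot, y to its left, z up, the work surface at z = 0. Lengths are in m, angles in degrees, forces in N, time in s.
With the tool pointing down it reaches from about 0.275 to 0.725 m from the base axis. Payload 15.9 kg.
Tool frame: the origin (TCP) lies on the centre line of the jaws, within the pads' length; the fingertips stand ctrl.nose_length ahead of it and the grasp point (between the pads) lies 5 mm behind it (ctrl.nose_length is the distance from the TCP to the fingertips, in m); z points along the fingers, y is the line along which they close (so a half turn about z gives the same grasp; the last joint's range is limited). The gripper opens to 85 mm and grips with 20 to 120 N. Pads are 22 mm wide; open, the fingers measure 114 mm over their backs; the gripper's body (76 mm by 85 mm) begins 54 mm behind the grasp point. The pads swing forward as they close: fully open they stand 13 mm farther back than shut.
Start: joints at [-63.312, 12.198, -1.971, 75.831, 0, 90], TCP at [0.225, -0.447, 0.245] pointing down, gripper open.
Joint ranges: [-170.91, 170.91], [-42.67, 98.43], [-65.05, 77.54], [-120.47, 116.71], [-90, 82.35], [-180, 180]. Speed limits (degrees/s): [108.29, 108.29, 136.94, 147.25, 180, 180].

INTERFACE

Orientations are given as [roll, pitch, yaw] about the fixed x, y, z axes, in that order (R = Rz(yaw) Ry(pitch) Rx(roll)).
In Python, from station import ctrl gives the robot as it stands.
- The arm moves only by the shell command python3 -m inch 'ROWS' [FORCE]. ROWS is JSON, a list of rows, each an object with "angular": the turn, a rotation vector about the world's x, y, z in degrees, a list of three; "dp": the shift along the world's x, y, z in mm, a list of three; "hand": the opening, from 0 (shut) to 1 (fully open). A call has exactly 8 rows; each row shifts and turns the commanded pose from where the row before left it; what a row does not reach is not made up. A row lasts 1/10 s, in which the tool goes at most 50 mm and 8.59 degrees, less where a joint would pass 70% of its speed; a pose out of reach is approached as far as the arm can. A call is refused whole if a number of a shift passes 50 or a number of a turn 8.59, either way. A call with a gripper value outside its range is refused whole. The fingers move at their own pace and stop on an object; FORCE is the grip in N (left out, the last holds). Time passes only in rows, so rows that do not move let the fingers close, or fill a call up. It gives the time, the measured TCP pose, the force, the opening and the grip force at its end, in the units of the state.
- ctrl.sense(): the state, without advancing time (a new reading comes with each control period).
- ctrl.get_image(name): name is "scene" or "top" or "wrist"; returns the picture (384x512x3 uint8, red, green, blue); there is no depth.
- ctrl.camera_info(name): a dict with "fx", "fy", "cx", "cy" (pixels), "D" ([k1, k2, p1, p2, k3] as OpenCV has them; the pictures are not rectified), "R" (3x3) and "t" (3): a world point X has camera coordinates R X + t. Camera axes: x right, y down, z forward; pixel columns grow to the right and rows downward; lengths in m; the calibration is good to about 2 mm. A picture is of the moment at which its call begins: read the wrist's pose just before it. camera_info takes no time and is no camera call; for the wrist camera it gives the pose at the moment of the call.
- ctrl.job_done(): hands the job in; it is judged then, once.
Trained networks look in the newest picture that a camera, given by its name, has taken for a name from the list of things; names that differ only in an ending like _2 or _b are one class to them, and where a whole thing is asked for, a point or a joint stands for the part that bears it (a point fixed in the world has none). Each returns a list of dicts, best first, with "conf" (0 to 1); they miss things now and then, are a little off and sometimes report something else, mostly with a low value. They report only what shows in the picture. A call takes as long as a camera call.
- ctrl.masks_of(camera, query): "pixels" (384x512 bool, what is visible of it) and "rect" ([left, top, width, height] in pixels, round what is visible of it).
The state is a dict: "t": time; "joint_positions": joint angles; "joint_velocities": joint speeds; "effort": joint torques, N m; "eef_pos": TCP position; "orientation": TCP orientation; "contact_force": force on the tool from outside, world axes, zero at the start; "wrist_torque": the same for the moment, N m; "finger_gap": finger opening in m; "finger_force": force on a finger pad.
Only numpy, scipy, OpenCV 4.12 (cv2) and the standard library are available. Lean on these libraries where they do the work, as an engineer would, in place of code of your own. Each camera call takes 0.05 s, during which the arm holds its last target. There are 200 camera calls.

TASK

Get the sharpening station ready for me to change its stone. First slide the fresh stone's cassette along its feed rail, by the orange lug, until the spring roller clicks in behind its nub and it stays there against the yellow stop; then take the red grip of the latch, pull it sideways against its spring (to the side where the steel latch plate and its two guide pins stick out), lift the blue clamp arm off the ball and finish still holding the arm raised, steady, with its ball end about 100 mm above where it was. Leave the jar, the hammer and the little dressing stone where they are.

Things in the scene. Friction and masses are not known exactly. Their poses are not given: they have to be found in the camera images.
- station: Clamp station, screwed down: plywood base 340 x 110 x 16 mm (own x from -60 to 280 mm), 50 mm steel hitch ball at the near end, worn stone in a green tray, hinge at the far end; a blue clamp arm runs from the hinge to a socket over the ball. Origin on the bench under the ball's centre; x from ball to hinge, y the way the latch is pulled, z up. Arm's top at 104 mm, latch plate's on it at 110 mm.
- clamp_arm (a joint): Angle of the clamp arm about its hinge pin (along the station's y): 0 = closed on the ball, grows as the ball end is lifted, up to 1.1 rad. No stay: the arm, about 0.6 kg with the latch, falls shut when let go (3 to 4 N at the latch grip lifts it). While the latch is in, its jaw under the ball stops the arm at about 0.01 rad.
- hinge_pin (a point): Centre of the hinge pin, fixed in the station: 240 mm along the station's x from the origin, 85 mm above the bench. The latch grip travels on an arc about this pin when the arm is lifted.
- latch (a joint): Travel of the spring latch, carried by the arm, along the station's +y: 0 = in (jaw under the ball), 0.018 m = fully drawn, its stop. The spring pushes back with 6 N at 0, 12 N at 0.018, and returns it when let go. Drawn 0.010 m or more, the jaw is clear of the ball; keep it drawn until the jaw has risen past the ball (arm at about 0.2 rad).
- latch_grip (a point): Centre of the latch's red grip: an upright disc, 32 mm in diameter, 20 mm wide along the station's y between flat faces, on a 12 mm stem above the arm, over the ball; 147 mm above the bench when closed (top 163 mm), free all round down to 110 mm. Held by its flat faces it can pivot between the fingers. It moves with latch and arm: one grasp both draws the latch and lifts the arm.
- feed_rail: Feed rail, screwed down: plywood base 310 x 110 x 12 mm (own x from -40 to 270 mm) with an aluminium rail along its x, a yellow stop block at its far (+x) end and a steel spring roller at its +y side, 195 mm from the origin. Origin on the bench under the centre of the cassette's lug as it stands at joint 0; x along the rail towards the stop, z up.
- cassette (a joint): Travel of the cassette along the rail's x: 0 = near end, 0.110 m = against the stop block; starts between 0 and 0.04. From about 0.087 the steel nub on its side meets the spring roller, which takes a push of about 6 N; past 0.103 the roller has snapped in behind the nub and holds it. Elsewhere it slides with about 1 N of friction.
- cassette_lug (a point): Point on the axis of the orange lug at the cassette's near end, 80 mm above the bench. The lug is 24 mm along the rail, 20 mm across, its top at 97 mm; it stands on the dark wood carrier (165 x 70 mm, top at 47 mm). The grey-green stone on it, 115 x 58 mm, top at 65 mm, begins 24 mm ahead of the lug's centre.
- jar: Bystander: amber glass jar with a black cap, 56 mm diameter, 85 mm high, origin under its centre.
- mallet: Bystander: hammer lying on the bench, 240 mm long, along its x.
- dressing_stone: Bystander: small sand-coloured stone block, 70 x 35 x 25 mm, origin under its centre.

How it is judged (in metres and radians):
On the way, in this order (a step that is already met when the one before it is completed fails the run):
1. the cassette is slid home, past the roller (value of joint cassette above 0.1 m), for 0.2 s.
2. the latch is drawn while the arm is still down on the ball (value of joint latch above 0.01 m and value of joint clamp_arm below 0.06 rad), for 0.1 s.
3. the arm is lifted off the ball (value of joint clamp_arm above 0.3 rad), for 0.2 s.
At the end, for the whole second after the job is handed in: The cassette is past the roller (its joint over 0.100 m); the clamp arm is raised by more than 0.3 rad (ball end about 70 mm up), at rest within 0.08 rad/s, and borne by the fingers (they press on the arm or its latch with more than 1 N) (value of joint cassette above 0.1 m and value of joint clamp_arm above 0.3 rad and velocity of joint clamp_arm between -0.08 and 0.08 rad/s and contact force between the fingers and clamp_arm above 1 N); the arm keeps its last pose, push and grip.
It fails at once if the glass jar is pushed more than 30 mm or tipped over (distance of jar from where it was at the start of the episode above 0.03 m or angle between jar's own z axis and vertical above 0.5 rad).
It fails at once if the hammer is pushed more than 30 mm (distance of mallet from where it was at the start of the episode above 0.03 m).
It fails at once if the dressing stone is pushed more than 30 mm (distance of dressing_stone from where it was at the start of the episode above 0.03 m).
It also fails if it takes over 58 s, if anything falls off the work surface, if the arm or the gripper's body presses on something with over 40 N, if the wrist force passes 120 N, or if a joint passes its speed limit or range.

## Working session

There is one attempt and no reset: what is moved stays moved. The work goes in short steps, Python scripts to look and compute and a shell command to move; the robot and the scene stay as the last step left them, time stands still between calls to the robot, and variables do not carry over. Pictures are saved under pics/ and viewed, at most 10 in all, crops included, and the job is handed in when it is done.

```bash
ls; mkdir -p pics; python3 - <<'E'
from station import ctrl
import cv2,numpy as np
s=ctrl.sense();print({k:np.round(v,3) for k,v in s.items()},ctrl.nose_length)
ims=[]
for c in ("scene","top"):
    im=ctrl.get_image(c);ims.append(im);i=ctrl.camera_info(c);print(c,{k:np.round(v,3).tolist() for k,v in i.items()})
    for q in ("station","clamp_arm","latch_grip","feed_rail","cassette","cassette_lug","jar","mallet","dressing_stone"):
        print(c,q,[(round(float(m["conf"]),2),m["rect"],np.round(np.argwhere(m["pixels"]).mean(0)[::-1],1).tolist()) for m in ctrl.masks_of(c,q)[:2]])
    cv2.imwrite(f"pics/{c}0.png",cv2.resize(im[...,::-1],(800,600)))
E
```

```text
pics
{'t': np.float64(0.0), 'joint_positions': array([-63.311,  12.226,  -2.009,  75.832,   0.   ,  90.001]), 'joint_velocities': array([ 0.001, -0.011,  0.006,  0.092, -0.056,  0.081]), 'effort': array([ 4.0000e-03, -6.8617e+01,  4.8711e+01,  1.8000e-02, -0.0000e+00,
        0.0000e+00]), 'eef_pos': array([ 0.224, -0.446,  0.245]), 'orientation': array([-179.933,   -0.   ,   26.688]), 'contact_force': array([ 0.019, -0.542,  0.753]), 'wrist_torque': array([-0.06 ,  0.016, -0.02 ]), 'finger_force': np.float64(0.0), 'finger_gap': np.float64(0.085)} 0.014
scene {'fx': 355.699, 'fy': 355.699, 'cx': 251.501, 'cy': 187.633, 'D': [-0.077, 0.0, 0.0, 0.0, 0.0], 'R': [[0.257, 0.966, -0.014], [0.671, -0.189, -0.717], [-0.695, 0.175, -0.697]], 't': [-0.155, -0.32, 1.656]}
scene station [(0.69, [276.8, 142.1, 81.1, 87.2], [315.5, 188.4])]
scene clamp_arm [(0.86, [287.2, 141.2, 56.7, 61.9], [310.8, 169.8])]
scene latch_grip [(0.69, [291.1, 145.2, 22.7, 15.7], [300.2, 150.6])]
scene feed_rail []
scene cassette [(0.69, [184.3, 185.5, 25.0, 54.1], [195.9, 213.0])]
scene cassette_lug [(0.65, [185.3, 
[... 499 characters left out ...]
tation [(0.56, [149.8, 158.7, 63.4, 119.4], [178.6, 218.3])]
top clamp_arm [(0.79, [156.5, 164.9, 42.5, 102.3], [175.7, 223.1])]
top latch_grip [(0.5, [165.3, 241.9, 30.7, 20.9], [176.5, 248.8])]
top feed_rail [(0.66, [299.6, 147.4, 34.2, 103.5], [316.8, 199.8])]
top cassette [(0.92, [304.6, 176.7, 26.8, 58.2], [318.4, 205.4]), (0.69, [299.6, 146.4, 39.0, 102.6], [317.0, 198.5])]
top cassette_lug [(0.73, [305.1, 178.3, 24.9, 56.3], [318.2, 205.5])]
top jar [(0.7, [246.3, 226.4, 19.4, 16.4], [254.6, 234.0]), (0.44, [305.0, 177.2, 26.7, 56.0], [318.3, 205.3])]
top mallet [(0.97, [106.6, 181.5, 40.9, 80.4], [120.8, 214.5])]
top dressing_stone [(0.61, [397.0, 226.2, 22.5, 18.3], [406.9, 233.0])]
```

```bash
python3 - <<'E'
from station import ctrl
import cv2
im=ctrl.get_image("top");c=im[140:290,140:345,::-1]
cv2.imwrite("pics/topc.png",cv2.resize(c,(800,585),interpolation=cv2.INTER_CUBIC))
im=ctrl.get_image("scene");c=im[130:250,175:345,::-1]
cv2.imwrite("pics/scenec.png",cv2.resize(c,(800,565),interpolation=cv2.INTER_CUBIC))
E
```

```text
(no output)
```

View pics/topc.png

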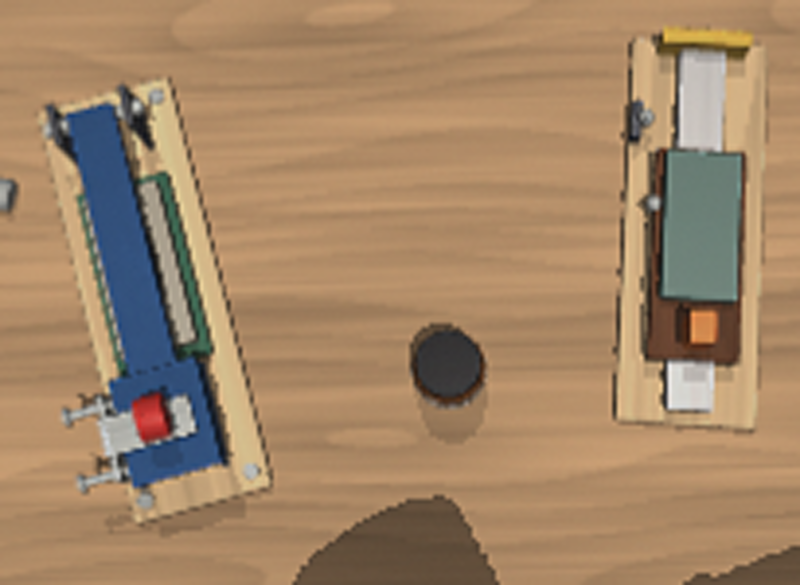

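View pics/scenec.png

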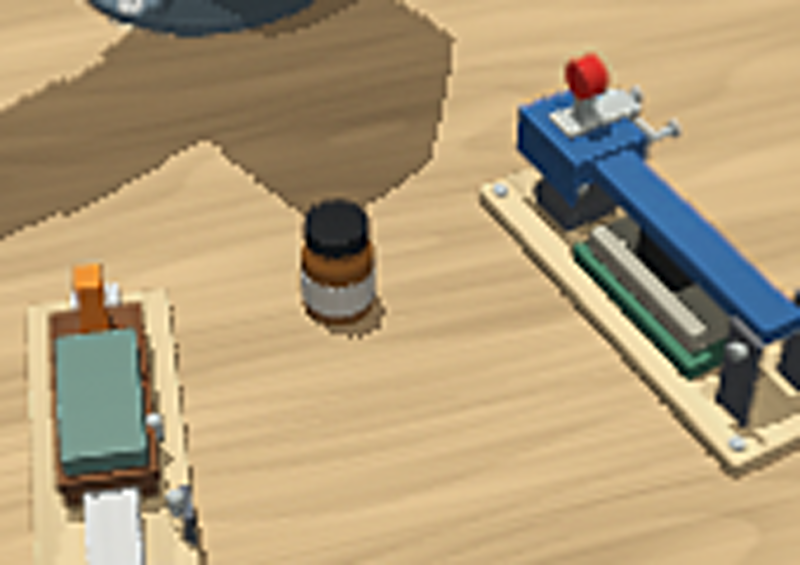

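View pics/top0.png

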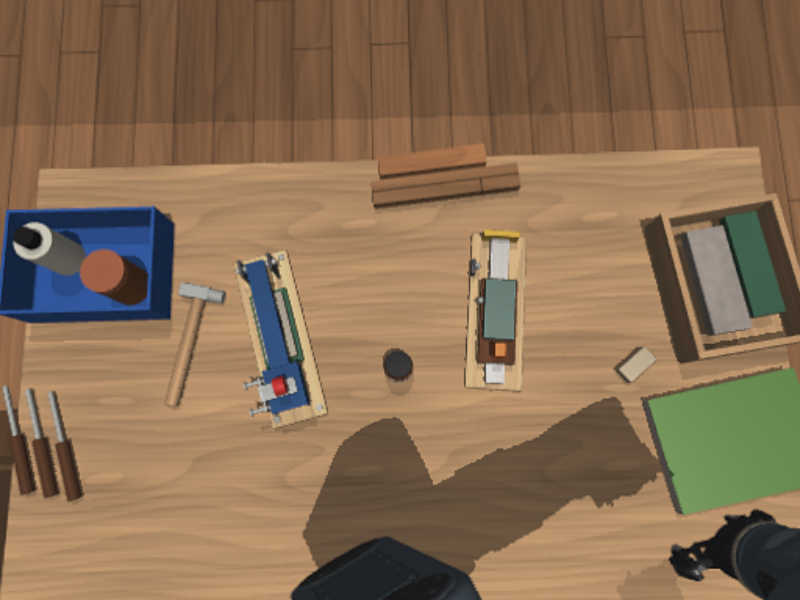

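```bash
cat >h.py <<'E'
from station import ctrl
import cv2,numpy as np
from scipy.optimize import least_squares
def proj(c,X):
    return cv2.projectPoints(np.atleast_2d(X).astype(float),cv2.Rodrigues(np.array(c["R"]))[0],np.array(c["t"],float),
      np.array([[c["fx"],0,c["cx"]],[0,c["fy"],c["cy"]],[0,0,1]]),np.array(c["D"],float))[0][:,0]
def back(c,uv,z):
    K=np.array([[c["fx"],0,c["cx"]],[0,c["fy"],c["cy"]],[0,0,1]]);R=np.array(c["R"]);t=np.array(c["t"])
    n=cv2.undistortPoints(np.array([[uv]],float),K,np.array(c["D"],float))[0,0]
    d=R.T@np.array([n[0],n[1],1]);o=-R.T@t
    return o+d*(z-o[2])/d[2]
def place(p,X):
    x,y,a=p;X=np.atleast_2d(X);c,s=np.cos(a),np.sin(a)
    return np.c_[x+c*X[:,0]-s*X[:,1],y+s*X[:,0]+c*X[:,1],X[:,2]]
def box(x0,x1,y0,y1,z): return np.array([[x0,y1,z],[x0,y0,z],[x1,y0,z],[x1,y1,z]])
E
python3 - <<'E'
from h import *
c=ctrl.camera_info("top");s=205/800;o=np.array([140,140])
def fit(px,X,p0):
    r=least_squares(lambda p:(proj(c,place(p,X))-px).ravel(),p0)
    print(np.round(r.x,4),np.degrees(r.x[2]).round(2),"res",np.round(r.fun,1));return r.x
rail=fit(np.array([[617,418],[755,430],[765,42],[633,38]])*s+o-.37,box(-.04,.27,-.055,.055,.012),[.4,-.1,0])
st=fit(np.array([[138,520],[270,487],[167,80],[40,112]])*s+o-.37,box(-.06,.28,-.055,.055,.016),[.4,.2,0.2])
sc=ctrl.camera_info("scene")
for n in("top","scene"):
    im=ctrl.get_image(n);ci=ctrl.camera_info(n);h=cv2.cvtColor(im,cv2.COLOR_RGB2HSV).astype(int)
    H,S,V=h[...,0],h[...,1],h[...,2]
    for nm,m,P,r in(("red",((H<6)|(H>174))&(S>170)&(V>90),place(st,[0,0,.147])[0],12),("orange",(H>6)&(H<16)&(S>190)&(V>120),place(rail,[0.02,0,.08])[0],25)):
        u=proj(ci,P)[0];yy,xx=np.nonzero(m);k=(abs(xx-u[0])<r)&(abs(yy-u[1])<r)
        q=np.array([xx[k].mean(),yy[k].mean()]);print(n,nm,"pred",u.round(1),"seen",q.round(1),k.sum(),xx[k].min(),xx[k].max(),yy[k].min(),yy[k].max(),"back",back(ci,q,P[2]).round(4),"top",back(ci,q,.097).round(4))
print("grip",place(st,[0,0,.147]),"hinge",place(st,[.24,0,.085]))
E
```

```text
[ 0.5024 -0.1816 -0.0869] -4.98 res [-0.6  0.5  0.6 -0.3  0.6  0.3 -0.6 -0.5]
[0.4678 0.2091 0.2469] 14.15 res [-0.9  1.4  0.9 -0.2  0.7 -1.2 -0.7 -0.2]
top red pred [179.  246.9] seen [178.  246.5] 70 174 182 241 252 back [0.469  0.2118 0.147 ] top [0.4726 0.2214 0.097 ]<stdin>:14: RuntimeWarning: Mean of empty slice.
  ret = ret.dtype.type(ret / rcount)
Traceback (most recent call last):
ValueError: zero-size array to reduction operation minimum which has no identity
```

```bash
python3 - <<'E'
from h import *
st=[.4678,.2091,.2469];rail=[.5024,-.1816,-.0869]
for n in("top","scene"):
    im=ctrl.get_image(n);ci=ctrl.camera_info(n);h=cv2.cvtColor(im,cv2.COLOR_RGB2HSV).astype(int)
    H,S,V=h[...,0],h[...,1],h[...,2]
    for nm,m,P,r in(("red",((H<6)|(H>174))&(S>170)&(V>90),place(st,[0,0,.147])[0],12),("orange",(H>5)&(H<16)&(S>165)&(V>150),place(rail,[0.02,0,.08])[0],14)):
        u=proj(ci,P)[0];yy,xx=np.nonzero(m);k=(abs(xx-u[0])<r)&(abs(yy-u[1])<r)
        if not k.any(): print(n,nm,u);continue
        q=np.array([xx[k].mean(),yy[k].mean()]);print(n,nm,"pred",u.round(1),"seen",q.round(1),k.sum(),xx[k].min(),xx[k].max(),yy[k].min(),yy[k].max(),"back",back(ci,q,P[2]).round(4),"top",back(ci,q,.097).round(4))
for j in(0,.01,.02,.03,.04):
  print(j,[(proj(ctrl.camera_info(n),place(rail,[[j,0,.097],[j,0,.08]])).round(1).tolist()) for n in("top","scene")])
E
```

```text
top red pred [179.  246.9] seen [178.  246.5] 70 174 182 241 252 back [0.469  0.2118 0.147 ] top [0.4726 0.2214 0.097 ]
top orange pred [319. 226.] seen [320.7 222.9] 15 317 323 220 227 back [ 0.5313 -0.1889  0.08  ] top [ 0.5293 -0.1865  0.097 ]
scene red pred [298.  145.3] seen [299.2 146. ] 61 295 303 142 150 back [0.473  0.2118 0.147 ] top [0.4129 0.2384 0.097 ]
scene orange pred [193.  189.9] seen [193.  188.8] 18 191 196 187 191 back [ 0.517  -0.1827  0.08  ] top [ 0.5349 -0.1831  0.097 ]
0 [[[319.5, 232.3], [318.8, 232.9]], [[192.1, 182.3], [192.7, 185.9]]]
0.01 [[[319.7, 228.8], [318.9, 229.5]], [[192.2, 184.3], [192.9, 187.9]]]
0.02 [[[319.8, 225.3], [319.0, 226.0]], [[192.4, 186.3], [193.0, 189.9]]]
0.03 [[[319.9, 221.8], [319.1, 222.6]], [[192.5, 188.4], [193.2, 192.0]]]
0.04 [[[320.0, 218.4], [319.2, 219.1]], [[192.7, 190.4], [193.4, 194.0]]]
```

```bash
python3 -m inch '[{"angular":[0,0,-4],"dp":[36,32,-5],"hand":1},{"angular":[0,0,-4],"dp":[36,32,-5],"hand":1},{"angular":[0,0,-4],"dp":[36,32,-5],"hand":1},{"angular":[0,0,-4],"dp":[36,32,-5],"hand":1},{"angular":[0,0,-4],"dp":[36,32,-5],"hand":1},{"angular":[0,0,-4],"dp":[36,32,-5],"hand":1},{"angular":[0,0,-4],"dp":[36,32,-5],"hand":1},{"angular":[0,0,-3.7],"dp":[18,32,-5],"hand":1}]' 40
python3 - <<'E'
from h import *
ci=ctrl.camera_info("wrist");im=ctrl.get_image("wrist");print(ctrl.sense()["eef_pos"],ctrl.sense()["orientation"])
rail=[.5024,-.1816,-.0869]
P=proj(ci,place(rail,[[.027,0,.097],[.27,.055,.012],[.27,-.055,.012],[-.04,.055,.012],[-.04,-.055,.012]]));print(P.round(0).tolist())
o=im[...,::-1].copy()
for p in P: cv2.circle(o,tuple(int(v) for v in p),4,(255,0,255),1)
cv2.imwrite("pics/w1.png",o)
h=cv2.cvtColor(im,cv2.COLOR_RGB2HSV).astype(int);m=((h[...,0]>5)&(h[...,0]<16)&(h[...,1]>165)&(h[...,2]>120)).astype(np.uint8)
n,l,s,c=cv2.connectedComponentsWithStats(m)
for i in range(1,n):
    if s[i,4]>80: print(s[i],c[i],back(ci,c[i],.097))
E
```

```text
t: 2.05
eef_pos: [0.4967, -0.1889, 0.2048]
orientation: [-180.0, -0.0, -5.1]
contact_force: [-0.6, -0.4, -0.4]
finger_gap: 0.0851
finger_force: 0.0
[ 0.49767105 -0.18508727  0.20396684] [-1.79882268e+02  1.93819594e-02 -5.24400710e+00]
[[241.0, 153.0], [173.0, -164.0], [311.0, -165.0], [190.0, 207.0], [299.0, 207.0]]
[227 135  25  30 636] [238.89937107 148.91352201] [ 0.53226252 -0.18243636  0.097     ]
```

View pics/w1.png

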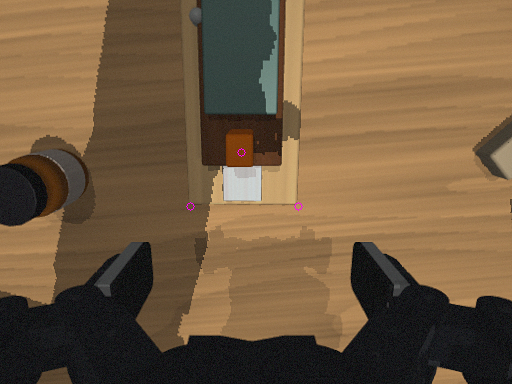

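```bash
python3 -m inch '[{"angular":[0,0,0],"dp":[17,1,-20],"hand":1},{"angular":[0,0,0],"dp":[16,1,-30],"hand":1},{"angular":[0,0,0],"dp":[0,0,-40],"hand":1},{"angular":[0,0,0],"dp":[0,0,-39],"hand":0.8},{"angular":[0,0,0],"dp":[0,0,0],"hand":0},{"angular":[0,0,0],"dp":[0,0,0],"hand":0},{"angular":[0,0,0],"dp":[0,0,0],"hand":0},{"angular":[0,0,0],"dp":[0,0,0],"hand":0}]' 40
```

```text
t: 2.9
eef_pos: [0.5297, -0.1834, 0.0792]
orientation: [-179.3, -0.3, -4.8]
contact_force: [3.7, 48.0, 12.3]
finger_gap: 0.0197
finger_force: 39.5
```

```bash
python3 -m inch '[{"angular":[0,0,0],"dp":[0,2,0],"hand":0},{"angular":[0,0,0],"dp":[0,0,0],"hand":0},{"angular":[0,0,0],"dp":[0,0,0],"hand":0},{"angular":[0,0,0],"dp":[0,0,0],"hand":0},{"angular":[0,0,0],"dp":[0,0,0],"hand":0},{"angular":[0,0,0],"dp":[0,0,0],"hand":0},{"angular":[0,0,0],"dp":[0,0,0],"hand":0},{"angular":[0,0,0],"dp":[0,0,0],"hand":0}]' 30
python3 -c "
from station import ctrl
s=ctrl.sense();print(s['eef_pos'],s['orientation'],s['contact_force'],s['wrist_torque'],s['finger_force'])"
```

```text
t: 3.7
eef_pos: [0.5296, -0.1832, 0.0792]
orientation: [-179.6, -0.3, -4.9]
contact_force: [4.0, 34.2, 11.7]
finger_gap: 0.0192
finger_force: 35.3
[ 0.52964171 -0.18324456  0.07922488] [-179.60328675   -0.26883797   -4.85705394] [ 3.97775581 34.17681032 11.72095806] [ 6.29181207 -0.66448296 -0.19377218] 35.34610569477081
```

```bash
python3 -m inch '[{"angular":[0,0,0],"dp":[0,2.5,2],"hand":0},{"angular":[0,0,0],"dp":[0,2.5,1],"hand":0},{"angular":[0,0,0],"dp":[0,0,0],"hand":0},{"angular":[0,0,0],"dp":[5,-0.4,0],"hand":0},{"angular":[0,0,0],"dp":[5,-0.4,0],"hand":0},{"angular":[0,0,0],"dp":[5,-0.4,0],"hand":0},{"angular":[0,0,0],"dp":[5,-0.4,0],"hand":0},{"angular":[0,0,0],"dp":[0,0,0],"hand":0}]'

```

```text
t: 4.5
eef_pos: [0.5473, -0.1845, 0.0795]
orientation: [179.9, 0.1, -5.1]
contact_force: [-0.6, -10.9, -26.3]
finger_gap: 0.0197
finger_force: 32.8
```

```bash
python3 -m inch '[{"angular":[0,0,0],"dp":[8,-1.4,-2],"hand":0},{"angular":[0,0,0],"dp":[8,-1,0],"hand":0},{"angular":[0,0,0],"dp":[8,-0.7,0],"hand":0},{"angular":[0,0,0],"dp":[8,-0.7,0],"hand":0},{"angular":[0,0,0],"dp":[8,-0.7,0],"hand":0},{"angular":[0,0,0],"dp":[8,-0.7,0],"hand":0},{"angular":[0,0,0],"dp":[6,-0.5,0],"hand":0},{"angular":[0,0,0],"dp":[0,0,0],"hand":0}]'

```

```text
t: 5.3
eef_pos: [0.6043, -0.1899, 0.0794]
orientation: [179.9, -0.3, -5.0]
contact_force: [7.9, -4.8, 3.1]
finger_gap: 0.0197
finger_force: 36.9
```

```bash
python3 -m inch '[{"angular":[0,0,0],"dp":[4,-0.6,0],"hand":0},{"angular":[0,0,0],"dp":[4,-0.6,0],"hand":0},{"angular":[0,0,0],"dp":[2,-0.2,0],"hand":0},{"angular":[0,0,0],"dp":[0,0,0],"hand":0},{"angular":[0,0,0],"dp":[0,0,0],"hand":0},{"angular":[0,0,0],"dp":[0,0,0],"hand":0},{"angular":[0,0,0],"dp":[0,0,0],"hand":0},{"angular":[0,0,0],"dp":[0,0,0],"hand":0}]'

```

```text
t: 6.1
eef_pos: [0.6125, -0.1907, 0.0793]
orientation: [180.0, -0.1, -5.0]
contact_force: [-6.0, -0.3, 11.7]
finger_gap: 0.0198
finger_force: 38.1
```

```bash
python3 -m inch '[{"angular":[0,0,0],"dp":[2,0,0],"hand":0},{"angular":[0,0,0],"dp":[2,0,0],"hand":0},{"angular":[0,0,0],"dp":[0,0,0],"hand":0},{"angular":[0,0,0],"dp":[0,0,0],"hand":0},{"angular":[0,0,0],"dp":[0,0,0],"hand":0},{"angular":[0,0,0],"dp":[-3,0,0],"hand":0},{"angular":[0,0,0],"dp":[0,0,0],"hand":0},{"angular":[0,0,0],"dp":[0,0,0],"hand":0}]'

```

```text
t: 6.9
eef_pos: [0.6128, -0.1907, 0.0792]
orientation: [180.0, -0.1, -5.0]
contact_force: [-10.5, -0.1, 14.5]
finger_gap: 0.0193
finger_force: 38.7
```

```bash
python3 -m inch '[{"angular":[0,0,0],"dp":[0,0,0],"hand":1},{"angular":[0,0,0],"dp":[0,0,0],"hand":1},{"angular":[0,0,0],"dp":[0,0,0],"hand":1},{"angular":[0,0,0],"dp":[0,0,0],"hand":1},{"angular":[0,0,0],"dp":[0,0,40],"hand":1},{"angular":[0,0,0],"dp":[0,0,45],"hand":1},{"angular":[0,0,0],"dp":[0,0,45],"hand":1},{"angular":[0,0,0],"dp":[0,0,45],"hand":1}]'
python3 -m inch '[{"angular":[0,0,2],"dp":[-18,40,0],"hand":1},{"angular":[0,0,2.5],"dp":[-22,44,0],"hand":1},{"angular":[0,0,2.5],"dp":[-22,44,0],"hand":1},{"angular":[0,0,2.5],"dp":[-22,44,0],"hand":1},{"angular":[0,0,2.5],"dp":[-22,44,0],"hand":1},{"angular":[0,0,2.5],"dp":[-22,44,0],"hand":1},{"angular":[0,0,2.5],"dp":[-22,44,0],"hand":1},{"angular":[0,0,2.2],"dp":[-22,44,0],"hand":1}]'
python3 - <<'E'
from h import *
im=ctrl.get_image("scene")[160:260,160:310,::-1]
cv2.imwrite("pics/s2.png",cv2.resize(im,(750,500),interpolation=cv2.INTER_CUBIC))
ci=ctrl.camera_info("wrist");im=ctrl.get_image("wrist");print(ctrl.sense()["eef_pos"],ctrl.sense()["orientation"])
st=[.4678,.2091,.2469]
P=proj(ci,place(st,[[0,0,.163],[0,0,.147],[.28,.055,.016],[.28,-.055,.016],[-.06,.055,.016],[-.06,-.055,.016]]));print(P.round(0).tolist())
o=im[...,::-1].copy()
for p in P: cv2.circle(o,tuple(int(v) for v in p),4,(255,0,255),1)
cv2.imwrite("pics/w2.png",o)
h=cv2.cvtColor(im,cv2.COLOR_RGB2HSV).astype(int);m=(((h[...,0]<6)|(h[...,0]>174))&(h[...,1]>170)&(h[...,2]>60)).astype(np.uint8)
n,l,s,c=cv2.connectedComponentsWithStats(m)
for i in range(1,n):
    if s[i,4]>80: print(s[i],c[i],back(ci,c[i],.155))
E
```

```text
t: 7.7
eef_pos: [0.6122, -0.1903, 0.2543]
orientation: [180.0, -0.0, -5.0]
contact_force: [1.7, -0.3, -0.4]
finger_gap: 0.0854
finger_force: 0.0
t: 8.5
eef_pos: [0.4455, 0.136, 0.2526]
orientation: [-178.8, -0.0, 16.3]
contact_force: [0.4, -0.1, 1.5]
finger_gap: 0.0854
finger_force: 0.0
[0.44510394 0.13665127 0.25272392] [-1.78779509e+02 -1.37595994e-02  1.63344161e+01]
[[163.0, 140.0], [169.0, 138.0], [143.0, -190.0], [264.0, -187.0], [152.0, 177.0], [249.0, 182.0]]
[ 146  109   39   46 1586] [165.1702396  131.26860025] [0.47249924 0.21091516 0.155     ]
```

View pics/w2.png

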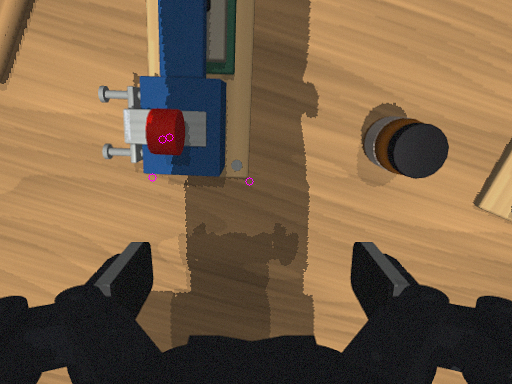

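View pics/s2.png

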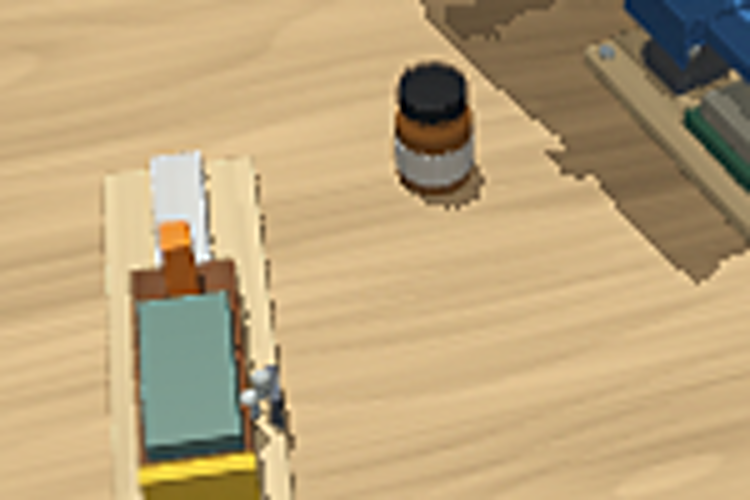

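```bash
python3 -m inch '[{"angular":[0,0,0],"dp":[0,0,0],"hand":1},{"angular":[0,0,0],"dp":[10,18,0],"hand":1},{"angular":[0,0,0],"dp":[10,18,0],"hand":1},{"angular":[0,0,0],"dp":[10,18,0],"hand":1},{"angular":[0,0,0],"dp":[0,0,0],"hand":1},{"angular":[0,0,0],"dp":[0,0,0],"hand":1},{"angular":[0,0,0],"dp":[0,0,0],"hand":1},{"angular":[0,0,0],"dp":[0,0,0],"hand":1}]'
python3 - <<'E'
from h import *
ci=ctrl.camera_info("wrist");im=ctrl.get_image("wrist");print(ctrl.sense()["eef_pos"],ctrl.sense()["orientation"])
cv2.imwrite("pics/w3.png",im[...,::-1])
h=cv2.cvtColor(im,cv2.COLOR_RGB2HSV).astype(int);m=(((h[...,0]<6)|(h[...,0]>174))&(h[...,1]>170)&(h[...,2]>60)).astype(np.uint8)
n,l,s,c=cv2.connectedComponentsWithStats(m)
for i in range(1,n):
    if s[i,4]>80: print(s[i],c[i],back(ci,c[i],.155),cv2.minAreaRect(np.argwhere(l==i)[:,::-1].astype(np.float32)))
E
```

```text
t: 9.4
eef_pos: [0.4831, 0.1662, 0.2525]
orientation: [-177.8, 0.0, 17.7]
contact_force: [-0.4, 0.2, 0.1]
finger_gap: 0.0859
finger_force: 0.0
[0.48315714 0.16628451 0.25248027] [-1.77795711e+02  1.42653195e-03  1.77472238e+01]
[ 175  172   35   44 1351] [192.24648409 193.39082161] [0.47329577 0.21163708 0.155     ] ((192.0262451171875, 193.50137329101562), (34.05812454223633, 42.204742431640625), 3.012787342071533)
```

View pics/w3.png

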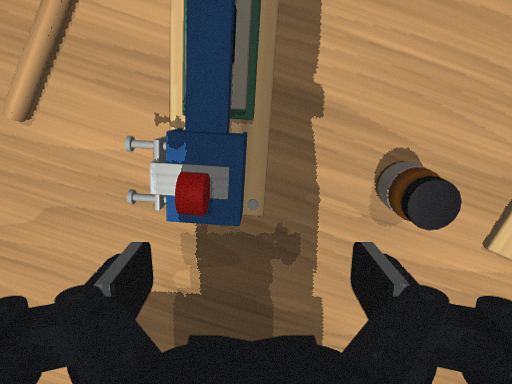

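```bash
python3 -c "
from station import ctrl
s=ctrl.sense();print(s['joint_positions'],s['joint_velocities'],s['contact_force'])"
```

```text
[ 17.69066799  13.43702374   0.60528138  77.17186107   2.20428608
 179.94340227] [ 0.22456166  0.14967328  0.1418461   0.0360016   0.03049192 -0.08007538] [ 0.11371237 -0.52511923  0.39414591]
```

```bash
R='x'; python3 -m inch '[{"angular":[0,0,8.5],"dp":[0,0,0],"hand":1},{"angular":[0,0,8.5],"dp":[0,0,0],"hand":1},{"angular":[0,0,8.5],"dp":[0,0,0],"hand":1},{"angular":[0,0,8.5],"dp":[0,0,0],"hand":1},{"angular":[0,0,8.5],"dp":[0,0,0],"hand":1},{"angular":[0,0,8.5],"dp":[0,0,0],"hand":1},{"angular":[0,0,8.5],"dp":[0,0,0],"hand":1},{"angular":[0,0,8.5],"dp":[0,0,0],"hand":1}]'
python3 -m inch '[{"angular":[0,0,8.5],"dp":[0,0,0],"hand":1},{"angular":[0,0,8.5],"dp":[0,0,0],"hand":1},{"angular":[0,0,8.5],"dp":[0,0,0],"hand":1},{"angular":[0,0,8.5],"dp":[0,0,0],"hand":1},{"angular":[0,0,8.5],"dp":[0,0,0],"hand":1},{"angular":[0,0,8.5],"dp":[0,0,0],"hand":1},{"angular":[0,0,8.5],"dp":[0,0,0],"hand":1},{"angular":[0,0,8.5],"dp":[0,0,0],"hand":1}]'
python3 -m inch '[{"angular":[0,0,8.5],"dp":[0,0,0],"hand":1},{"angular":[0,0,8.5],"dp":[0,0,0],"hand":1},{"angular":[0,0,8.5],"dp":[0,0,0],"hand":1},{"angular":[0,0,8.5],"dp":[0,0,0],"hand":1},{"angular":[0,0,4],"dp":[0,0,0],"hand":1},{"angular":[0,0,0],"dp":[0,0,0],"hand":1},{"angular":[0,0,0],"dp":[0,0,0],"hand":1},{"angular":[0,0,0],"dp":[0,0,0],"hand":1}]'
python3 -c "
from station import ctrl
s=ctrl.sense();print(s['joint_positions'])"
```

```text
t: 10.25
eef_pos: [0.4832, 0.1665, 0.2525]
orientation: [-177.8, 0.0, 86.1]
contact_force: [-0.9, 0.1, 0.2]
finger_gap: 0.0852
finger_force: 0.0
t: 11.05
eef_pos: [0.4832, 0.1665, 0.2525]
orientation: [-177.8, 0.0, 154.1]
contact_force: [-0.1, 0.8, -0.3]
finger_gap: 0.0854
finger_force: 0.0
t: 11.85
eef_pos: [0.4833, 0.1667, 0.2524]
orientation: [-177.8, 0.0, -168.3]
contact_force: [0.5, -0.0, -0.1]
finger_gap: 0.0853
finger_force: 0.0
[20.31818414 13.75757899  1.0001817  77.55611889 -2.19010127  8.65466875]
```

```bash
python3 -m inch '[{"angular":[1.1,0.2,1.4],"dp":[-5,22,0],"hand":1},{"angular":[1.1,0.2,1.4],"dp":[-6,23,0],"hand":1},{"angular":[0,0,0],"dp":[0,0,-30],"hand":1},{"angular":[0,0,0],"dp":[0,0,-40],"hand":1},{"angular":[0,0,0],"dp":[0,0,-30],"hand":1},{"angular":[0,0,0],"dp":[0,0,-10],"hand":1},{"angular":[0,0,0],"dp":[0,0,0],"hand":1},{"angular":[0,0,0],"dp":[0,0,0],"hand":1}]' 60
python3 - <<'E'
from h import *
i=ctrl.get_image("scene");u=proj(ctrl.camera_info("scene"),[.472,.2115,.147])[0].astype(int)
cv2.imwrite("pics/s3.png",cv2.resize(i[u[1]-40:u[1]+40,u[0]-50:u[0]+50,::-1],(750,600),interpolation=cv2.INTER_CUBIC))
E
```

```text
t: 12.65
eef_pos: [0.473, 0.212, 0.1437]
orientation: [180.0, 0.2, -165.4]
contact_force: [-0.2, 0.2, 0.5]
finger_gap: 0.0859
finger_force: 0.0
```

View pics/s3.png

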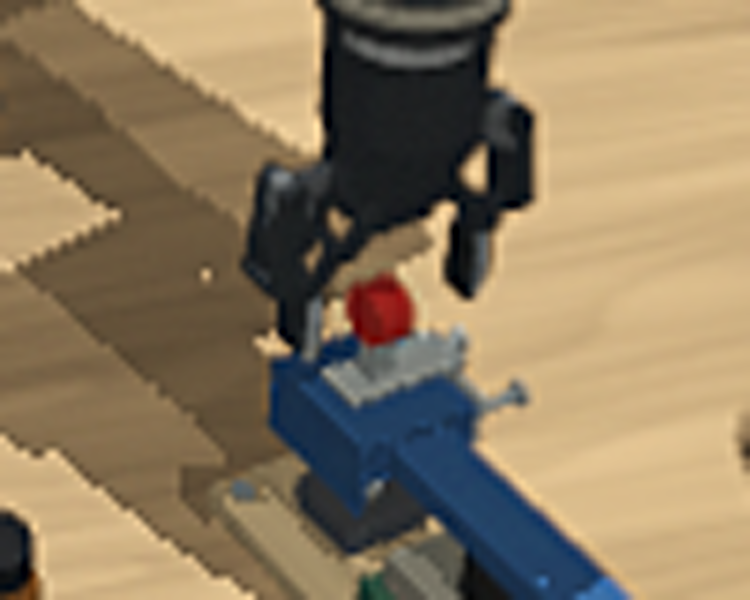

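```bash
python3 -m inch '[{"angular":[0,0,0],"dp":[0,0,0],"hand":0},{"angular":[0,0,0],"dp":[0,0,0],"hand":0},{"angular":[0,0,0],"dp":[0,0,0],"hand":0},{"angular":[0,0,0],"dp":[0,0,0],"hand":0},{"angular":[0,0,0],"dp":[0,0,0],"hand":0},{"angular":[0,0,0],"dp":[0,0,0],"hand":0},{"angular":[0,0,0],"dp":[0,0,0],"hand":0},{"angular":[0,0,0],"dp":[0,0,0],"hand":0}]' 60
```

```text
t: 13.5
eef_pos: [0.4724, 0.2119, 0.1425]
orientation: [180.0, 0.1, -165.4]
contact_force: [-3.0, 1.8, 6.1]
finger_gap: 0.0193
finger_force: 60.1
```

```bash
python3 -m inch '[{"angular":[0,0,0],"dp":[-0.75,2.9,0],"hand":0},{"angular":[0,0,0],"dp":[-0.75,2.9,0],"hand":0},{"angular":[0,0,0],"dp":[-0.75,2.9,0],"hand":0},{"angular":[0,0,0],"dp":[-0.75,2.9,0],"hand":0},{"angular":[0,0,0],"dp":[-0.75,2.9,0],"hand":0},{"angular":[0,0,0],"dp":[0,1,0],"hand":0},{"angular":[0,0,0],"dp":[0,0,0],"hand":0},{"angular":[0,0,0],"dp":[0,0,0],"hand":0}]'
```

```text
t: 14.3
eef_pos: [0.4688, 0.226, 0.1425]
orientation: [-179.9, 0.1, -165.5]
contact_force: [0.0, -11.0, 8.4]
finger_gap: 0.0192
finger_force: 60.6
```

```bash
python3 -m inch '[{"angular":[0,0,0],"dp":[1.6,0.4,6],"hand":0},{"angular":[0,0,0],"dp":[1.7,0.4,6],"hand":0},{"angular":[0,0,0],"dp":[1.9,0.5,5.9],"hand":0},{"angular":[0,0,0],"dp":[2,0.5,5.9],"hand":0},{"angular":[0,0,0],"dp":[2.2,0.5,5.8],"hand":0},{"angular":[0,0,0],"dp":[2.2,0.6,5.7],"hand":0},{"angular":[0,0,0],"dp":[2.4,0.6,5.7],"hand":0},{"angular":[0,0,0],"dp":[2.5,0.7,5.6],"hand":0}]'
```

```text
t: 15.1
eef_pos: [0.4849, 0.2298, 0.1881]
orientation: [-179.8, 0.0, -165.5]
contact_force: [4.7, -9.7, -7.7]
finger_gap: 0.0197
finger_force: 58.8
```

```bash
python3 -m inch '[{"angular":[0,0,0],"dp":[2.7,0.7,5.5],"hand":0},{"angular":[0,0,0],"dp":[2.8,0.7,5.5],"hand":0},{"angular":[0,0,0],"dp":[3,0.7,5.3],"hand":0},{"angular":[0,0,0],"dp":[3,0.8,5.3],"hand":0},{"angular":[0,0,0],"dp":[3.3,0.8,5.2],"hand":0},{"angular":[0,0,0],"dp":[3.3,0.9,5.2],"hand":0},{"angular":[0,0,0],"dp":[3.5,0.9,5],"hand":0},{"angular":[0,0,0],"dp":[3.6,0.9,5],"hand":0}]'
python3 -m inch '[{"angular":[0,0,0],"dp":[3.7,0.9,4.9],"hand":0},{"angular":[0,0,0],"dp":[3.8,0.9,4.8],"hand":0},{"angular":[0,0,0],"dp":[1,0.2,1],"hand":0},{"angular":[0,0,0],"dp":[0,0,0],"hand":0},{"angular":[0,0,0],"dp":[0,0,0],"hand":0},{"angular":[0,0,0],"dp":[0,0,0],"hand":0},{"angular":[0,0,0],"dp":[0,0,0],"hand":0},{"angular":[0,0,0],"dp":[0,0,0],"hand":0}]'
python3 - <<'E'
from h import *
i=ctrl.get_image("scene")[90:250,170:380,::-1]
cv2.imwrite("pics/s4.png",cv2.resize(i,(787,600),interpolation=cv2.INTER_CUBIC))
E
```

```text
t: 15.9
eef_pos: [0.5099, 0.2361, 0.2299]
orientation: [-179.8, -0.0, -165.5]
contact_force: [1.2, -10.0, -6.3]
finger_gap: 0.0195
finger_force: 58.8
t: 16.7
eef_pos: [0.5183, 0.2381, 0.2406]
orientation: [-179.8, -0.0, -165.5]
contact_force: [-0.5, -10.8, -4.1]
finger_gap: 0.0194
finger_force: 59.2
```

View pics/s4.png

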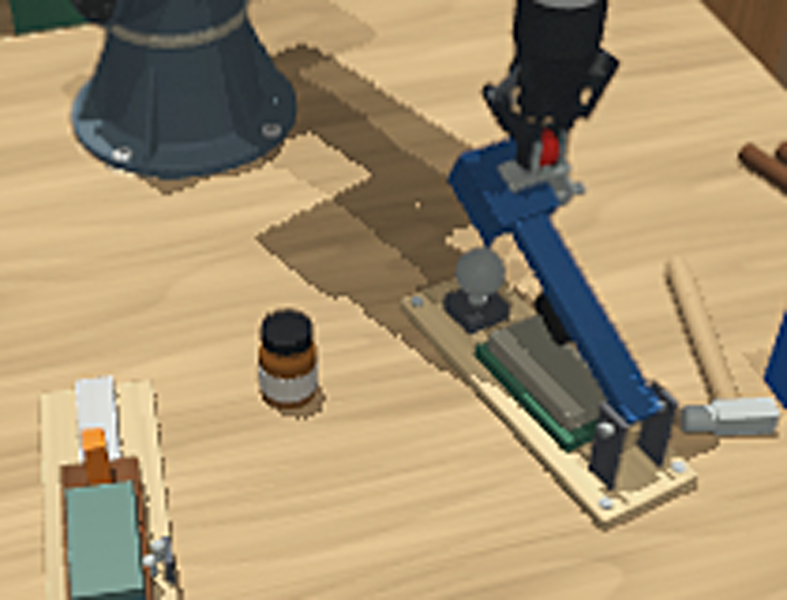

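The picture shows the arm raised clear of the ball (478,270), held by the red grip (548,148). The cassette is home, and the jar and hammer are untouched. The grip has risen 98 mm, so the clamp arm is at about 0.45 rad, and the readings are steady.

```bash
python3 -c "
from station import ctrl
print(ctrl.job_done())"
```

```text
the job is handed in; nothing more can be done
None
```

The job is handed in: the cassette is home behind the roller, the clamp arm is held steady by its latch grip with the ball end about 100 mm up (estimated from the grip's 98 mm rise), and the jar, hammer and dressing stone were never touched; no verdict was shown.

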